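# Clear the leather bench: unstack the setting tools and put each away

### The job

Take the stack of leather tools apart and put each piece in its own place: the punch, tip down, into the crowded tool pot, gently easing the two stamping tools aside so that all three end up standing in it down on its floor; the thread spool down over the pin of its post; the round anvil flat in the round dish; and the steel block flat in the rectangular tray, its long side along the tray's. Set everything down gently rather than dropping it, and leave it all released and at rest.

Things in the scene. Friction and masses are not known exactly. Their poses are not given: they have to be found in the camera images.
- punch: Hand punch, a round rod 14 mm across and 140 mm long, steel below and wooden above, 90 g, the steel foot tapering over the last 16 mm to a flat tip 7 mm across. At the start it stands upright, tip down, loose in the hole of the thread spool, on the anvil, 78 mm of it showing above the spool. Origin: centre of the tip; z runs up the rod to its top.
- spool: Thread spool, a plain upright tube 36 mm across and 62 mm high of dark thread with a green plastic ring at the mouth, open right through with a 20 mm hole, 80 g. Stands on the anvil at the start. Origin: centre of its underside; z up along the hole.
- anvil: Setting anvil, a plain dark steel disc 52 mm across and 24 mm high, 390 g. Lies flat on the block, under the spool, at the start. Origin: centre of its underside; z up.
- block: Bench block, a plain bright steel slab 72 mm (x) by 58 mm (y) by 22 mm high (z), 710 g. Bottom of the stack, flat on the bench. Origin: centre of its underside; x along its long side.
- pot: Narrow wooden tool pot, fixed to the bench, outside 76 mm (x) by 40 mm (y) by 61 mm high; walls 6 mm, so the mouth is 64 by 28 mm; floor 6 mm thick. Two stamping tools stand in it side by side along x, with a gap of 4 to 15 mm between them. Origin: centre of its underside on the bench; x along its long side, z up.
- stamp_a: Stamping tool standing loose in the pot on the -x side: round, 16 mm across, 80 mm high, steel with a dark wooden round-topped handle, 60 g; it can slide or lean aside in the pot. Origin: centre of its foot; z up along it.
- stamp_b: The other stamping tool, the same in size but steel to its round top, standing in the pot on the +x side. Origin: centre of its foot; z up along it.
- post: Spool post, fixed to the bench: wooden disc 60 mm across and 10 mm thick with an upright steel pin 8 mm across at its centre, round-tipped, its top 60 mm above the bench. Origin: centre of the disc's underside on the bench; z up.
- dish: Round shallow wooden dish, fixed to the bench, 80 mm across outside, 68 mm inside; inner floor 5 mm and rim 11 mm above the bench. Origin: centre of its underside on the bench; z up.
- tray: Rectangular shallow wooden tray, fixed to the bench, outside 102 mm (x) by 88 mm (y), inside 90 by 76 mm; inner floor 6 mm and rim 11 mm above the bench. Origin: centre of its underside on the bench; x along its long side, z up.
Not all that is in view belongs to the job. What is shaped like the anvil but purple or turquoise is not meant.

How it is judged:
By the outcome, as a careful person would: the job done as asked, in the order asked, and still so for the second after the job is handed in, with the robot touching nothing.
It also fails if it takes over 125 s, if anything falls off the work surface, if the arm or the gripper's body presses on something with over 40 N, if the wrist force passes 120 N, or if a joint passes its speed limit or range.

### The arm

A 6-joint arm with a two-finger parallel gripper is mounted at the origin on the work surface. World frame = base frame: x ahead of the robot, y to its left, z up, the work surface at z = 0. Lengths are in m, angles in rad, forces in N, time in s.
With the tool pointing down it reaches from about 0.35 to 0.775 m from the base axis. Payload 7.3 kg.
Tool frame: the origin (TCP) lies at the very end of the fingers, on their centre line; the grasp point (between the pads) lies 19 mm behind it; z points along the fingers, y is the direction in which the jaws open and shut (so a half turn about z gives the same grasp; the last joint's range is limited). The gripper opens to 92 mm and grips with 3 to 60 N. Pads are 19 mm wide; open, the fingers measure 130 mm over their backs; the gripper's body (75 mm by 190 mm) begins 47 mm behind the grasp point.
Start: joints at [-1.305, 0.342, 1.524, -0, 1.275, -0.146], TCP at [0.21, -0.481, 0.227] pointing down, gripper open.
Joint ranges: [-2.53, 2.53], [-0.77, 2.02], [0.04, 2.7], [-1, 4.14], [0.28, 2.66], [-3.11, 3.11]. Speed limits (rad/s): [2.57, 2.57, 3.14, 3.14, 3.14, 3.14].

### API

Orientations are given as a unit quaternion [x, y, z, w].
In Python, from station import ctrl, grab_frame gives the robot as it stands.
- The arm moves only by the tool step_arm, never from a script. Its arguments are lists of equal length, an entry for each row: "delta_pos": the shift along the world's x, y, z in cm, a list of three; "yaw": the turn about the world's z in rad. A call has 1 to 12 rows; each row shifts and turns the commanded pose from where the row before left it; what a row does not reach is not made up. A row lasts 1/10 s, in which the tool goes at most 50 mm and 8.59 degrees, less where a joint would pass 70% of its speed; a pose out of reach is approached as far as the arm can. A call is refused whole if a number of a shift passes 5 or a number of a turn 0.15, either way. A call with a gripper value outside its range is refused whole. "gripper" is the closure in counts, from 0 (fully open) to 255 (shut), set as the call begins (left out, the last holds). The fingers move at their own pace and stop on an object; "force" is the grip in N (left out, the last holds). Time passes only in rows, so rows that do not move let the fingers close. It gives the time, the measured TCP pose, the force and the opening at its end, in the units of the state.
- ctrl.state(): the state, without advancing time (a new reading comes with each control period).
- grab_frame(name): name is "side" or "top" or "wrist"; returns a dict with "color" (420x560x3 uint8, red, green, blue), "fovy" (degrees; the focal length in pixels is half the picture's height over the tangent of half this angle, whatever the lens; pixels are square), "cx", "cy" (the principal point, pixels), "R" (3x3) and "t" (3): a world point X has camera coordinates R X + t. Camera axes: x right, y down, z forward; pixel columns grow to the right and rows downward; lengths in m; the calibration is good to about 2 mm. A picture is of the moment at which its call begins. There is no depth.
- ctrl.sign_off(): hands the job in, once; it reports no verdict.
The state is a dict: "time": time; "joints": joint angles; "qvel": joint speeds; "tau": joint torques, N m; "tool_pos": TCP position; "tcp_rot": TCP orientation; "contact_force": force on the tool from outside, world axes, zero at the start; "moment": the same for the moment, N m; "grip_width": opening from 0.0 (shut) to 1.0 (fully open).
Only numpy, scipy, OpenCV 4.12 (cv2) and the standard library are available. Lean on these libraries where they do the work, as an engineer would, in place of code of your own. Each camera call takes 0.05 s, during which the arm holds its last target. There are 200 camera calls.

## Working session

There is one attempt and no reset: what is moved stays moved. The work goes in short steps, Python scripts to look and compute and a tool call to move; the robot and the scene stay as the last step left them, time stands still between calls to the robot, and variables do not carry over. Pictures are saved under pics/ and viewed, about 12 in all and at most 16, crops included, and the job is handed in when it is done.

Besides the shell and the picture viewer there is one more tool, called after "Call:" as name([rows], argument=value, ...), one row to a line, values as JSON. step_arm: Moves the arm, as the interface text tells. Its arguments: {"type":"object","properties":{"delta_pos":{"type":"array"},"yaw":{"type":"array"},"gripper":{"type":"number"},"force":{"type":"number"}},"required":["delta_pos","yaw"]}

```bash
ls; mkdir -p pics
cat > h.py <<'E'
import numpy as np, cv2
from station import ctrl, grab_frame
def cam(f):
    h=f["color"].shape[0]; F=h/2/np.tan(np.radians(f["fovy"])/2)
    return F,f["cx"],f["cy"],np.array(f["R"]),np.array(f["t"])
def ray(f,u,v):
    F,cx,cy,R,t=cam(f); d=R.T@np.array([(u-cx)/F,(v-cy)/F,1]); return -R.T@t,d
def onz(f,u,v,z):
    o,d=ray(f,u,v); return o+d*(z-o[2])/d[2]
def proj(f,X):
    F,cx,cy,R,t=cam(f); c=R@np.array(X)+t; return np.array([F*c[0]/c[2]+cx,F*c[1]/c[2]+cy])
def save(f,n): cv2.imwrite("pics/"+n+".png",f["color"][:,:,::-1])
def tri(f1,p1,f2,p2):
    o1,d1=ray(f1,*p1);o2,d2=ray(f2,*p2)
    s=np.linalg.lstsq(np.c_[d1,-d2],o2-o1,rcond=None)[0]; a=o1+s[0]*d1;b=o2+s[1]*d2
    return (a+b)/2,np.linalg.norm(a-b)
E
python3 - <<'E'
from h import *
import pickle
fs={}
for n in ("top","side","wrist"):
    f=grab_frame(n); fs[n]=f; save(f,n+"0"); print(n,f["fovy"],f["cx"],f["cy"],-np.array(f["R"]).T@f["t"], np.round(f["R"],3).tolist(), [k for k in f])
pickle.dump(fs,open("f0.pkl","wb"))
im=np.hstack([cv2.resize(fs["top"]["color"],None,fx=1,fy=1)])
s=ctrl.state();print(s)
E
```

```text
pics
top 42.864392334871006 280.28007214758236 207.75315441348857 [0.3329285  0.00503058 1.46427601] [[0.013, -1.0, 0.0], [-0.989, -0.013, -0.146], [0.146, 0.002, -0.989]] ['color', 'fovy', 'cx', 'cy', 'R', 't']
side 53.89114342832391 281.8514853695812 213.87358260696567 [0.41321712 0.75942799 0.52824806] [[-0.989, -0.146, -0.01], [-0.066, 0.508, -0.859], [0.131, -0.849, -0.512]] ['color', 'fovy', 'cx', 'cy', 'R', 't']
wrist 59.60588778726957 280.5196826249403 214.0694403197121 [ 0.2831936  -0.44899369  0.38412528] [[0.401, -0.916, -0.001], [-0.875, -0.384, 0.296], [-0.271, -0.117, -0.955]] ['color', 'fovy', 'cx', 'cy', 'R', 't']
{'time': 0.15, 'joints': array([-1.30496586e+00,  3.42569442e-01,  1.52480024e+00,  8.53958063e-06,
        1.27543048e+00, -1.45995833e-01]), 'qvel': array([-0.00037477, -0.00136413, -0.00249751,  0.00036794, -0.00119113,
       -0.00057785]), 'tau': array([ 9.20066668e-04, -4.31469941e+01, -2.44354320e+01,  7.17574172e-02,
        5.37947298e-02, -8.25654161e-05]), 'tool_pos': array([ 0.21008975, -0.48078629,  0.22620019]), 'tcp_rot': array([ 9.78874765e-01,  2.04459847e-01, -3.20770498e-05, -6.02918159e-04]), 'contact_force': array([-0.19912505,  1.11400309, -0.22368288]), 'moment': array([-0.01277152,  0.01177994, -0.0242217 ]), 'grip_width': 1.0028049064739428}
```

View pics/top0.png

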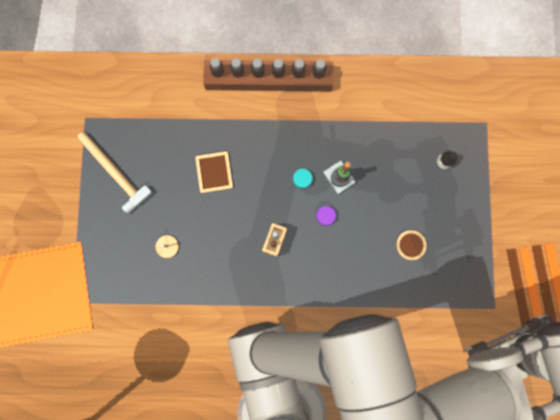

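View pics/side0.png

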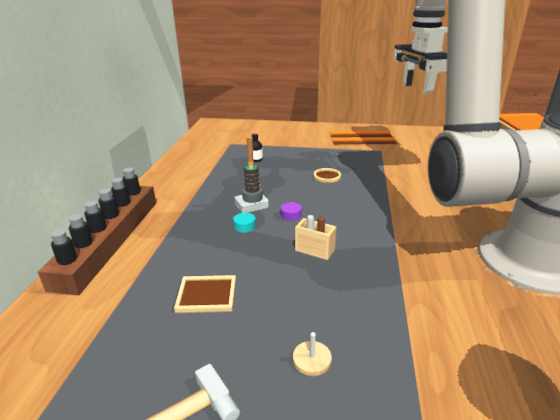

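Top view: the stack is at (343,175), pot at (275,240), tray at (214,172), post at (167,247) and dish at (411,245). The turquoise (303,178) and purple (326,215) discs are decoys. The black bottle at (447,160) and the hammer are clutter.

Run:
```python
from h import *
import pickle
fs=pickle.load(open("f0.pkl","rb")); f=fs["top"]; g=fs["side"]
hsv=cv2.cvtColor(f["color"],cv2.COLOR_RGB2HSV)
wood=cv2.inRange(hsv,(5,60,60),(30,255,255))
wood[:, :90]=0; wood[:,485:]=0; wood[:125]=0; wood[300:]=0
n,l,st,c=cv2.connectedComponentsWithStats(wood)
for i in range(1,n):
    if st[i,4]<15: continue
    pts=np.argwhere(l==i)[:,::-1].astype(np.float32)
    z=.011 if st[i,4]>100 else .06
    r=cv2.minAreaRect(np.array([onz(f,*p,z)[:2] for p in pts],np.float32))
    print(st[i],np.round(c[i],1),"rect@z",z,np.round(np.array(r[0]),4),np.round(r[1],3),round(r[2],1))
a=f["color"][130:270,220:440]; b=g["color"][125:265,200:360]
cv2.imwrite("pics/c1.png",np.vstack([cv2.resize(a,(660,420),interpolation=2)[:,:,::-1][:300],np.pad(cv2.resize(g["color"][125:265,200:360],(340,298),interpolation=2)[:,:,::-1],((0,2),(0,320),(0,0)))]))
print(tri(f,(348,164),g,(250,139)))
```

```text
[ 90 137  47  60 698] [111.3 168.6] rect@z 0.011 [0.6557 0.4831] [0.206 0.03 ] 43.5
[ 195  151   38   42 1302] [213.7 171.6] rect@z 0.011 [0.6461 0.1936] [0.109 0.094] 10.0
[341 161  10  13  74] [345.6 166.6] rect@z 0.06 [ 0.6525 -0.1664] [0.018 0.036] 69.7
[262 223  25  34 500] [274.2 239.9] rect@z 0.011 [0.4601 0.0229] [0.048 0.086] 71.1
[396 230  31  31 758] [411.1 244.7] rect@z 0.011 [ 0.4496 -0.349 ] [0.082 0.082] 88.9
[155 235  24  23 434] [166.8 246.2] rect@z 0.011 [0.4381 0.3154] [0.06  0.063] 0.7
(array([ 0.63152557, -0.15809413,  0.17753686]), np.float64(0.0038939076898192974))
```

View pics/c1.png

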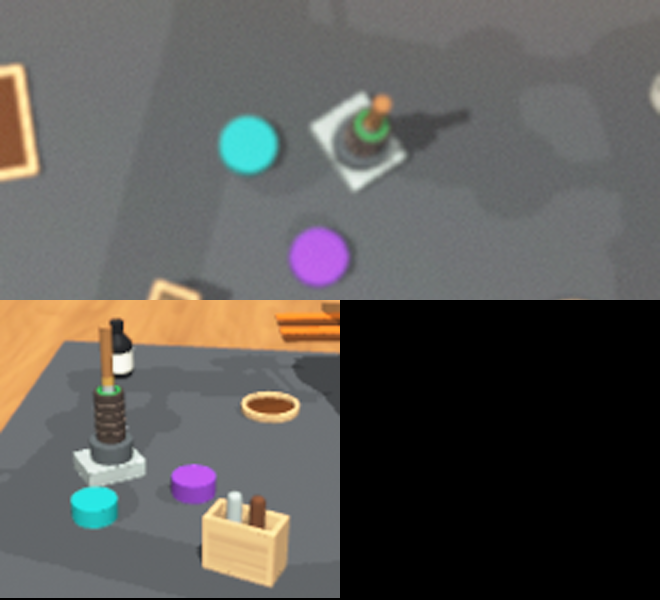

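The stack shows in both views: bright block, dark disc anvil (not purple or turquoise), spool, punch. Moving to look at it from above with the wrist camera.

Call:
step_arm([
  [2, 2, 2],
  [3, 3, 2],
  [3.5, 3, 2],
  [3.5, 3, 1],
  [3.5, 3, 1],
  [3.5, 3, 0],
  [3.5, 3, 0],
  [3.5, 3, 0],
  [3.5, 3, 0],
  [3.5, 3, 0],
  [3.5, 2, 0],
  [2, 1, 0],
], yaw=[0, 0, 0, 0, 0, 0, 0, 0, 0, 0, 0, 0])

```text
time: 1.35
tool_pos: [0.5969, -0.1587, 0.3059]
tcp_rot: [0.979, 0.206, -0.0, -0.0]
contact_force: [-0.6, -1.4, -0.6]
grip_width: 1.001
```

Call:
step_arm([
  [0, 0, 0],
  [0, 0, 0],
], yaw=[0, 0])

```text
time: 1.55
tool_pos: [0.5948, -0.1611, 0.3058]
tcp_rot: [0.979, 0.205, -0.001, -0.0]
contact_force: [-0.1, 0.4, -0.5]
grip_width: 1.001
```

Run:
```python
from h import *
f=grab_frame("wrist"); save(f,"w1"); import pickle; pickle.dump(f,open("w1.pkl","wb"))
s=ctrl.state(); print(s["time"],s["tool_pos"],s["tcp_rot"])
```

```text
1.6 [ 0.59436922 -0.16159649  0.30623597] [ 9.78899332e-01  2.04342239e-01 -5.77478850e-04 -1.16795677e-04]
```

View pics/w1.png

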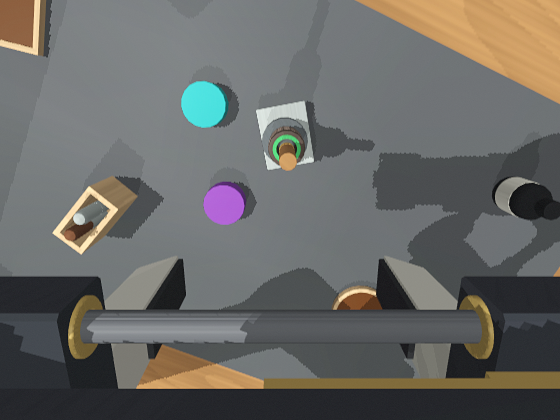

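The wrist view shows the punch top at about (288,158), the green ring at (287,148), the block around (285,135), the pot at (95,215), and the turquoise and purple decoys to the left. Measuring.

Run:
```python
from h import *
import pickle
f=pickle.load(open("w1.pkl","rb"))
im=f["color"]; hsv=cv2.cvtColor(im,cv2.COLOR_RGB2HSV)
def comp(m,near):
    n,l,st,c=cv2.connectedComponentsWithStats(m); 
    i=min((i for i in range(1,n) if st[i,4]>20),key=lambda i:np.hypot(*(c[i]-near))); return (l==i).astype(np.uint8),c[i],st[i]
m,c,st=comp(cv2.inRange(hsv,(5,120,80),(20,255,255)),(288,158)); print("punch",c,st)
# lowest end of circle: top disc
cnt=max(cv2.findContours(m,0,1)[0],key=len)[:,0]; print(cnt.min(0),cnt.max(0))
g=cv2.inRange(hsv,(45,80,40),(80,255,255)); m,c,st=comp(g,(287,148)); cnt=max(cv2.findContours(m,0,1)[0],key=len)
e=cv2.fitEllipse(cnt); print("ring",e,onz(f,*e[0],.108))
print("punch top",[onz(f,288.5,v,.186) for v in (159,162)])
mb=cv2.inRange(hsv,(0,0,150),(180,40,255)); m,c,st=comp(mb,(290,130)); print(st)
cnt=max(cv2.findContours(m,0,1)[0],key=len)[:,0]
r=cv2.minAreaRect(np.array([onz(f,*p,.022)[:2] for p in cnt],np.float32));print("block",r)
crop=cv2.resize(im[90:180,240:330],(360,360),interpolation=cv2.INTER_NEAREST)
crop2=cv2.resize(im[160:260,45:145],(400,400),interpolation=cv2.INTER_NEAREST)
o=np.zeros((400,760,3),np.uint8);o[:360,:360]=crop;o[:,360:]=crop2
cv2.imwrite("pics/c2.png",o[:,:,::-1])
```

```text
punch [286.90379747 156.36455696] [279 143  18  27 395]
[279 143] [296 169]
ring ((286.3083190917969, 148.67820739746094), (25.566925048828125, 26.443065643310547), 177.081298828125) [ 0.62921384 -0.15192334  0.108     ]
punch top [array([ 0.63131288, -0.15159031,  0.186     ]), array([ 0.62923097, -0.15252092,  0.186     ])]
[256 101  52  39 858]
block ((0.6485522985458374, -0.1393628567457199), (0.0346011146903038, 0.05760815739631653), 34.561241149902344)
```

View pics/c2.png

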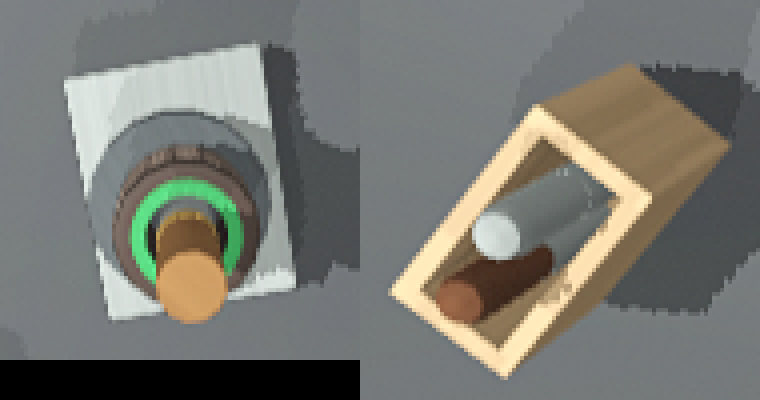

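Run:
```python
from h import *
import pickle
f=pickle.load(open("w1.pkl","rb"))
def q(P,z):
    W=np.array([onz(f,*p,z)[:2] for p in P]);print(np.round(W,4).tolist(),"c",W.mean(0).round(4))
    for i in range(4):
        d=W[(i+1)%4]-W[i];print(np.hypot(*d).round(4),np.degrees(np.arctan2(d[1],d[0])).round(1))
q([(256.25,110),(305,101.25),(313.7,161.7),(267.5,170)],.022)
q([(90,186.25),(117.5,210),(81.25,254.5),(52.5,233)],.061)
print(onz(f,79,219,.086),onz(f,70,235,.086))
```

```text
[[0.6465, -0.1075], [0.678, -0.1551], [0.6189, -0.1941], [0.5871, -0.147]] c [ 0.6326 -0.1509]
0.0572 -56.5
0.0708 -146.6
0.0568 124.0
0.0713 33.7
[[0.497, 0.0301], [0.4824, -0.0061], [0.4114, 0.0179], [0.4246, 0.0557]] c [0.4539 0.0244]
0.039 -111.9
0.075 161.3
0.04 70.7
0.0768 -19.5
[0.46730365 0.02165826 0.086     ] [0.44517304 0.02604641 0.086     ]
```

Call:
step_arm([
  [1, 0.3, -1.4],
  [1.5, 0.4, -2],
  [1, 0.2, -2],
  [0, 0, -2],
  [0, 0, -2],
  [0, 0, -2],
  [0, 0, -2],
  [0, 0, -1.5],
  [0, 0, -1],
  [0, 0, -0.5],
  [0, 0, 0],
  [0, 0, 0],
], yaw=[0, 0, 0, 0, 0, 0, 0, 0, 0, 0, 0, 0])

```text
time: 2.8
tool_pos: [0.6303, -0.1525, 0.1433]
tcp_rot: [0.979, 0.204, 0.0, 0.0]
contact_force: [0.4, -0.6, -0.3]
grip_width: 1.004
```

Call:
step_arm([
  [0, 0, 0],
  [0, 0, 0],
  [0, 0, 0],
  [0, 0, 0],
  [0, 0, 0],
  [0, 0, 0],
  [0, 0, 0],
  [0, 0, 0],
], yaw=[0, 0, 0, 0, 0, 0, 0, 0], gripper=255, force=20)

```text
time: 3.6
tool_pos: [0.63, -0.1523, 0.1426]
tcp_rot: [0.979, 0.204, -0.0, 0.0]
contact_force: [-0.4, -0.2, 0.6]
grip_width: 0.351
```

Call:
step_arm([
  [0, 0, 0],
  [0, 0, 0],
  [0, 0, 0],
  [0, 0, 0],
  [0, 0, 0],
], yaw=[0, 0, 0, 0, 0])

```text
time: 4.1
tool_pos: [0.63, -0.1523, 0.1426]
tcp_rot: [0.979, 0.204, 0.0, 0.0]
contact_force: [0.4, -0.7, -0.8]
grip_width: 0.148
```

Call:
step_arm([
  [0, 0, 0.5],
  [0, 0, 1],
  [0, 0, 1.5],
  [0, 0, 2],
  [0, 0, 2],
  [0, 0, 2],
  [0, 0, 1.5],
  [0, 0, 0],
], yaw=[0, 0, 0, 0, 0, 0, 0, 0])

```text
time: 4.9
tool_pos: [0.6311, -0.1526, 0.2512]
tcp_rot: [0.979, 0.204, 0.003, 0.002]
contact_force: [0.3, 0.1, -0.7]
grip_width: 0.147
```

Call:
step_arm([
  [-1, 1, 0],
  [-2, 2, 0],
  [-2.4, 2.4, 0],
  [-2.4, 2.4, 0],
  [-2.4, 2.4, 0],
  [-2.4, 2.4, 0],
  [-2, 2, 0],
  [-1.8, 1.8, 0],
  [-1, 1.1, 0],
  [0, 0, 0],
  [0, 0, 0],
  [0, 0, 0],
], yaw=[0.1, 0.1, 0.1, 0.1, 0.1, 0.1, 0.1, 0.1, 0, 0, 0, 0])

```text
time: 6.1
tool_pos: [0.4568, 0.0221, 0.2475]
tcp_rot: [0.823, 0.569, 0.0, 0.0]
contact_force: [-0.1, 0.5, -1.4]
grip_width: 0.148
```

Run:
```python
from h import *
f=grab_frame("wrist"); save(f,"w2"); import pickle; pickle.dump(f,open("w2.pkl","wb"))
s=ctrl.state(); print(s["time"],s["tool_pos"],s["tcp_rot"]); p=s["tool_pos"]
from scipy.spatial.transform import Rotation as Ro
print(Ro.from_quat(s["tcp_rot"]).as_matrix().round(3).tolist())
print(proj(f,p),proj(f,p-[0,0,.0965]))
```

```text
6.15 [0.45670204 0.02203751 0.24744056] [ 8.22493055e-01  5.68775139e-01 -1.52635472e-05  1.22618096e-04]
[[0.353, 0.936, 0.0], [0.936, -0.353, -0.0], [-0.0, 0.0, -1.0]]
[281.02564003 276.33977207] [280.78591389 215.57956891]
```

View pics/w2.png

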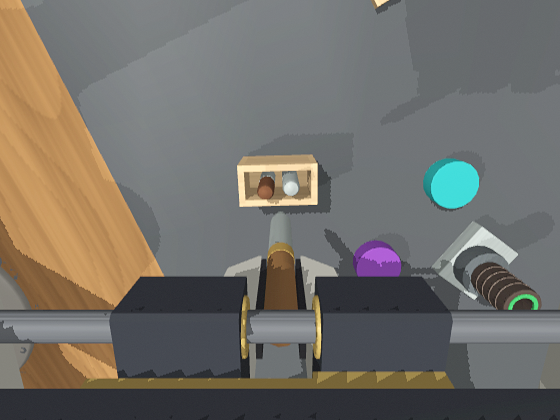

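Wrist view: the punch is upright, tip at (281,215), the pot at (278,180), wooden stamp top near (265,190), steel one near (291,185). Enlarging the pot.

Run:
```python
from h import *
import pickle
f=pickle.load(open("w2.pkl","rb"))
cv2.imwrite("pics/c3.png",cv2.resize(f["color"][145:225,225:335],(770,560),interpolation=cv2.INTER_NEAREST)[:,:,::-1])
```

```text
(no output)
```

View pics/c3.png

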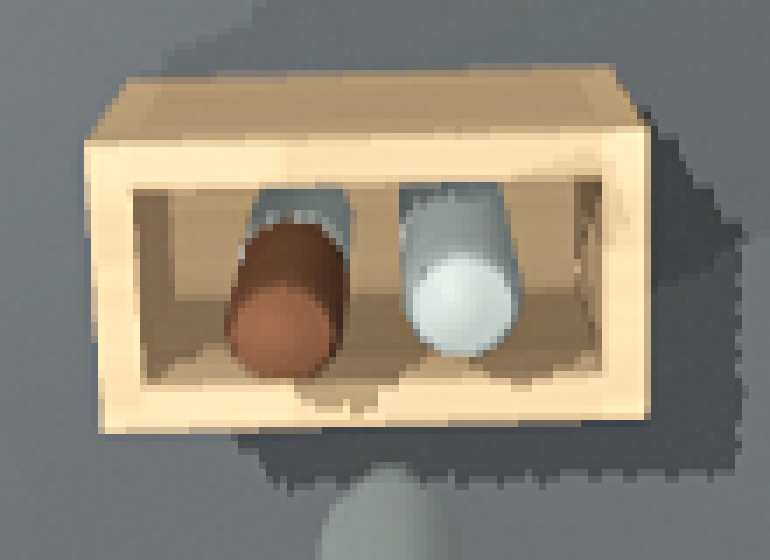

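Run:
```python
from h import *
import pickle
f=pickle.load(open("w2.pkl","rb"))
P=lambda x,y:(x/7+225-.5,y/7+145-.5)
W=np.array([onz(f,*P(*p),.061)[:2] for p in [(88,143),(650,128),(650,420),(102,432)]]);c=W.mean(0)
print(W.round(4).tolist(),c,[np.hypot(*(W[(i+1)%4]-W[i])).round(4) for i in range(4)])
d=(W[1]+W[2]-W[0]-W[3]);d/=np.hypot(*d);n=np.array([-d[1],d[0]]);print("ang",np.degrees(np.arctan2(d[1],d[0])))
for z in (.078,.084):
  for p in [(285,325),(463,305)]:
    X=onz(f,*P(*p),z)[:2];print(z,X.round(4),(X-c)@d,(X-c)@n)
# punch tip
X=onz(f,*P(390,468),.15)[:2];print("tip far edge@.151",X,"along",(X-c)@d,(X-c)@n)
print("tool",(np.array([.4567,.0220])-c)@d,(np.array([.4567,.0220])-c)@n)
```

```text
[[0.4258, 0.057], [0.4975, 0.0322], [0.4842, -0.0064], [0.4121, 0.0189]] [0.45491382 0.02541686] [np.float64(0.0758), np.float64(0.0409), np.float64(0.0765), np.float64(0.0406)]
ang -19.187922231193173
0.078 [0.4437 0.0278] -0.011372584904394741 -0.0014850474446934676
0.078 [0.4664 0.0221] 0.01198671252512037 0.0006214308350997945
0.084 [0.4444 0.029 ] -0.01108261358671531 -3.959499306164381e-05
0.084 [0.4668 0.0234] 0.011848704802135774 0.002028289294078974
tip far edge@.151 [0.45734253 0.02492257] along 0.00245623967107143 0.00033140187321745336
tool 0.0028099611244836995 -0.0026399799528438257
```

Call:
step_arm([
  [-0.1, 0.3, -0.5],
  [-0.03, 0.05, -1],
  [0, 0, -1.2],
  [0, 0, -1.2],
  [0, 0, -0.8],
  [0, 0, -0.3],
  [0, 0, 0],
  [0, 0, 0],
], yaw=[0, 0, 0, 0, 0, 0, 0, 0])

```text
time: 6.95
tool_pos: [0.455, 0.0262, 0.1979]
tcp_rot: [0.822, 0.569, 0.0, 0.0]
contact_force: [0.8, 0.1, -1.1]
grip_width: 0.146
```

Run:
```python
from h import *
f=grab_frame("wrist"); save(f,"w3"); import pickle; pickle.dump(f,open("w3.pkl","wb"))
s=ctrl.state(); p=s["tool_pos"]; print(s["time"],p,s["contact_force"],proj(f,p-[0,0,.0965]))
u,v=proj(f,p-[0,0,.11]).astype(int)
cv2.imwrite("pics/c4.png",cv2.resize(f["color"][v-50:v+50,u-65:u+65],(780,600),interpolation=cv2.INTER_NEAREST)[:,:,::-1]); print(u-65,v-50)
```

```text
7.0 [0.45503204 0.02617831 0.1980674 ] [ 0.5633041  -0.63649689  1.06926639] [280.93619682 215.63504603]
215 160
```

View pics/c4.png

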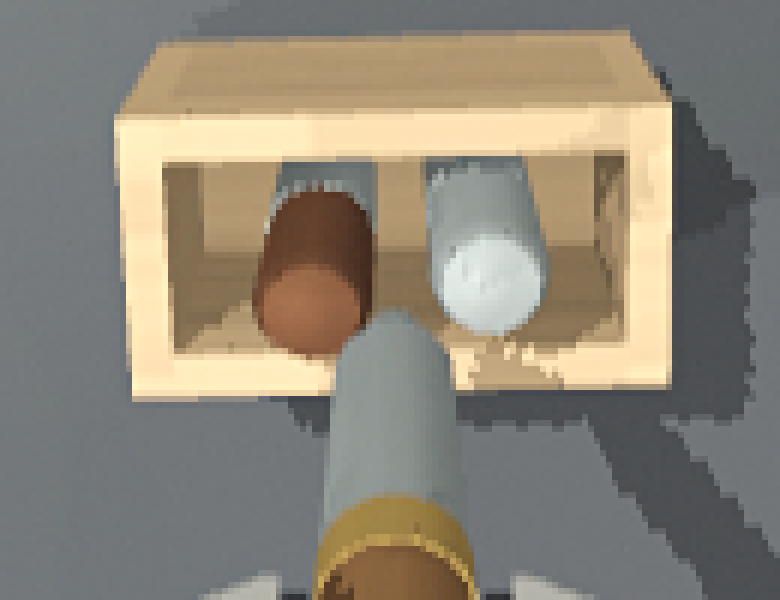

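Run:
```python
from h import *
import pickle
f=pickle.load(open("w3.pkl","rb"))
P=lambda x,y:(x/6+215-.5,y/6+160-.5)
W=np.array([onz(f,*P(*p),.061)[:2] for p in [(115,118),(672,102),(672,385),(133,400)]]);c=W.mean(0)
d=(W[1]+W[2]-W[0]-W[3]);d/=np.hypot(*d);n=np.array([-d[1],d[0]]);print(c,"ang",np.degrees(np.arctan2(d[1],d[0])))
for p,z in [((312,308),.078),((493,285),.078),((398,310),.1016)]:
    X=onz(f,*P(*p),z)[:2];print(z,X.round(4),(X-c)@d,(X-c)@n)
```

```text
[0.45475343 0.02554069] ang -18.83362429130736
0.078 [0.4432 0.027 ] -0.01141672883699923 -0.0023940194345803993
0.078 [0.4666 0.0216] 0.012495747665443839 6.318898337007434e-05
0.1016 [0.4562 0.0294] 8.113416266232522e-05 0.004097051891486978
```

Call:
step_arm([
  [0.03, -0.06, -0.6],
  [0, 0, -0.6],
  [0, 0, -0.5],
  [0, 0, -0.4],
  [0, 0, -0.3],
  [0, 0, -0.3],
  [0, 0, -0.3],
  [0, 0, 0],
], yaw=[0, 0, 0, 0, 0, 0, 0, 0])

```text
time: 7.8
tool_pos: [0.4548, 0.0257, 0.1673]
tcp_rot: [0.822, 0.57, -0.0, -0.0]
contact_force: [-0.1, 0.3, -0.4]
grip_width: 0.147
```

Call:
step_arm([
  [0, 0, -0.3],
  [0, 0, -0.3],
  [0, 0, -0.3],
  [0, 0, -0.3],
  [0, 0, 0],
], yaw=[0, 0, 0, 0, 0])

```text
time: 8.3
tool_pos: [0.4547, 0.0257, 0.1552]
tcp_rot: [0.822, 0.57, -0.0, -0.0]
contact_force: [0.1, 1.2, -0.7]
grip_width: 0.148
```

Run:
```python
from h import *
f=grab_frame("wrist"); save(f,"w4")
s=ctrl.state(); p=s["tool_pos"]; print(s["time"],p,s["contact_force"],s["moment"])
u,v=proj(f,p-[0,0,.11]).astype(int)
g=grab_frame("side"); U,V=proj(g,p-[0,0,.07]).astype(int)
a=cv2.resize(f["color"][v-70:v+30,u-50:u+50],(400,400),interpolation=0); b=cv2.resize(g["color"][V-50:V+50,U-50:U+50],(400,400),interpolation=0)
cv2.imwrite("pics/c5.png",np.hstack([a,b])[:,:,::-1])
```

```text
8.35 [0.45484936 0.02565241 0.15540795] [-0.13314251  0.60425083 -1.28536827] [-0.01380848 -0.06439291 -0.01730949]
```

View pics/c5.png

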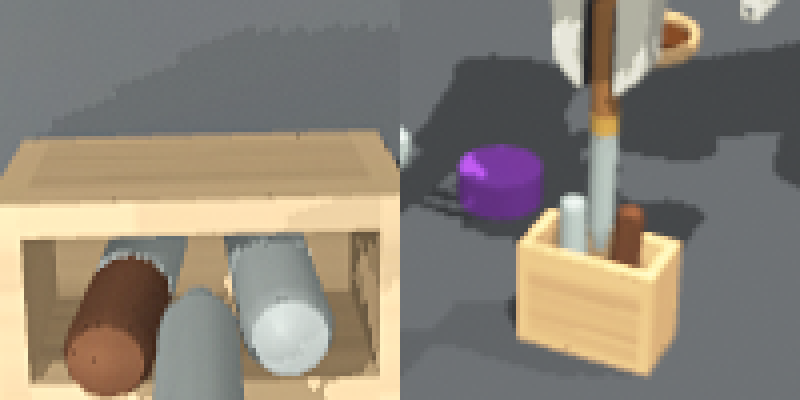

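The tip is between the two stamps and they are leaning outward. Force is near zero, so I continue.

Call:
step_arm([
  [0, 0, -0.4],
  [0, 0, -0.4],
  [0, 0, -0.4],
  [0, 0, -0.4],
  [0, 0, -0.4],
  [0, 0, -0.4],
  [0, 0, 0],
], yaw=[0, 0, 0, 0, 0, 0, 0])

```text
time: 9.1
tool_pos: [0.4546, 0.0257, 0.131]
tcp_rot: [0.822, 0.569, -0.0, -0.0]
contact_force: [-0.3, -0.7, -1.0]
grip_width: 0.149
```

Call:
step_arm([
  [0, 0, -0.4],
  [0, 0, -0.4],
  [0, 0, -0.4],
  [0, 0, -0.4],
  [0, 0, -0.3],
  [0, 0, -0.3],
  [0, 0, 0],
], yaw=[0, 0, 0, 0, 0, 0, 0])

```text
time: 9.8
tool_pos: [0.4547, 0.0256, 0.1092]
tcp_rot: [0.822, 0.569, -0.0, -0.0]
contact_force: [0.1, -0.1, -0.7]
grip_width: 0.151
```

Call:
step_arm([
  [0, 0, -0.2],
  [0, 0, -0.2],
  [0, 0, -0.1],
  [0, 0, 0],
], yaw=[0, 0, 0, 0])

```text
time: 10.2
tool_pos: [0.4552, 0.0256, 0.1046]
tcp_rot: [0.822, 0.569, 0.0, 0.0]
contact_force: [-0.4, -0.7, -0.2]
grip_width: 0.146
```

Call:
step_arm([
  [0, 0, -0.1],
  [0, 0, -0.1],
  [0, 0, 0],
  [0, 0, 0],
], yaw=[0, 0, 0, 0])

```text
time: 10.6
tool_pos: [0.4551, 0.0256, 0.1027]
tcp_rot: [0.822, 0.569, 0.0, 0.0]
contact_force: [1.2, -0.2, -0.1]
grip_width: 0.15
```

Call:
step_arm([
  [0, 0, -0.1],
  [0, 0, 0],
  [0, 0, 0],
], yaw=[0, 0, 0])

```text
time: 10.9
tool_pos: [0.4554, 0.0256, 0.1024]
tcp_rot: [0.822, 0.57, 0.001, 0.0]
contact_force: [-0.4, -0.5, 7.3]
grip_width: 0.148
```

Call:
step_arm([
  [0, 0, 0],
  [0, 0, 0],
  [0, 0, 0],
  [0, 0, 0],
  [0, 0, 0],
  [0, 0, 0],
], yaw=[0, 0, 0, 0, 0, 0], gripper=100)

```text
time: 11.5
tool_pos: [0.4549, 0.0256, 0.1016]
tcp_rot: [0.822, 0.569, -0.0, -0.0]
contact_force: [0.2, 0.1, -0.1]
grip_width: 0.592
```

Call:
step_arm([
  [0, 0, 0.5],
  [0, 0, 1],
  [0, 0, 2],
  [0, 0, 2.5],
  [0, 0, 2.5],
  [0, 0, 2.5],
  [0, 0, 2],
  [0, 0, 1],
  [0, 0, 0],
], yaw=[0, 0, 0, 0, 0, 0, 0, 0, 0])

```text
time: 12.4
tool_pos: [0.4556, 0.0256, 0.2431]
tcp_rot: [0.822, 0.57, 0.001, 0.001]
contact_force: [0.2, 0.3, 0.1]
grip_width: 0.608
```

Run:
```python
from h import *
f=grab_frame("wrist"); save(f,"w5"); import pickle; pickle.dump(f,open("w5.pkl","wb"))
s=ctrl.state(); p=s["tool_pos"]; print(s["time"],p)
u,v=proj(f,[.455,.0256,.09]).astype(int)
g=grab_frame("side"); U,V=proj(g,[.455,.0256,.08]).astype(int)
a=cv2.resize(f["color"][v-50:v+50,u-50:u+50],(400,400),interpolation=0); b=cv2.resize(g["color"][V-50:V+50,U-50:U+50],(400,400),interpolation=0)
cv2.imwrite("pics/c6.png",np.hstack([a,b])[:,:,::-1])
```

```text
12.45 [0.45499449 0.02562392 0.24188752]
```

View pics/c6.png

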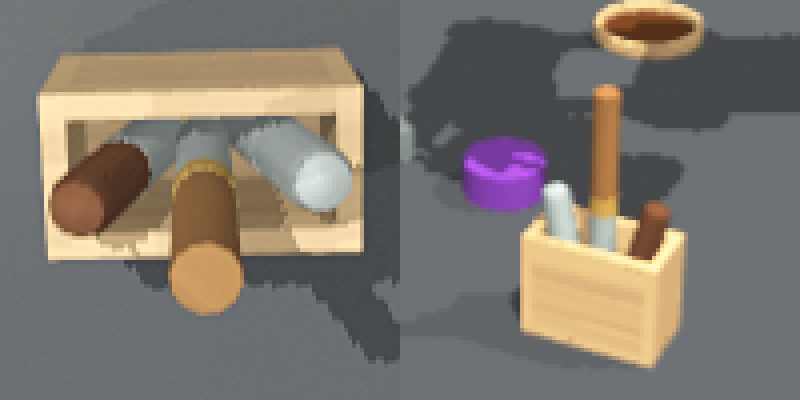

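All three stand in the pot, the punch upright and the stamps leaning aside against the walls. Next is the spool.

Call:
step_arm([
  [1, -1, 0],
  [2, -2, 0],
  [2.5, -2.5, 0],
  [2.5, -2.5, 0],
  [2.5, -2.5, 0],
  [2, -2.5, 0],
  [1.5, -2, 0],
  [1, -1, 0],
  [0, 0, 0],
  [0, 0, 0],
  [0, 0, 0],
], yaw=[-0.08, -0.08, -0.08, -0.08, -0.08, -0.08, -0.08, -0.06, 0, 0, 0], gripper=0)

```text
time: 13.6
tool_pos: [0.6043, -0.1335, 0.2412]
tcp_rot: [0.956, 0.293, -0.001, -0.0]
contact_force: [-0.3, -1.0, -0.3]
grip_width: 1.0
```

```bash
cat > ring.py <<'E'
from h import *
import pickle
f=grab_frame("wrist"); pickle.dump(f,open("w6.pkl","wb")); save(f,"w6")
s=ctrl.state(); print(s["time"],s["tool_pos"],s["tcp_rot"])
hsv=cv2.cvtColor(f["color"],cv2.COLOR_RGB2HSV)
g=cv2.inRange(hsv,(45,80,40),(80,255,255)); cnt=max(cv2.findContours(g,0,1)[0],key=cv2.contourArea)
e=cv2.fitEllipse(cnt); print(e)
for z in (.108,.13,.27): print(z,onz(f,*e[0],z).round(4))
E
python3 ring.py
```

```text
13.65 [ 0.60442996 -0.13344984  0.24150088] [ 9.56282189e-01  2.92445283e-01 -2.67111409e-04 -2.46695001e-04]
((316.5605773925781, 189.5443878173828), (32.273494720458984, 33.09246063232422), 42.46961212158203)
0.108 [ 0.6293 -0.1518  0.108 ]
0.13 [ 0.6324 -0.147   0.13  ]
0.27 [ 0.6523 -0.1167  0.27  ]
```

View pics/w6.png

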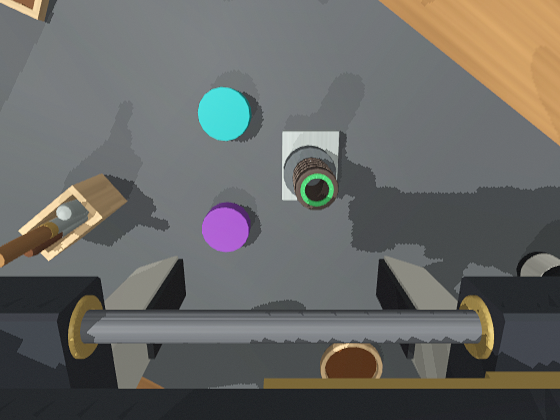

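Spool unmoved: ring at (317,190), i.e. (0.629,-0.152). Descending to grasp it.

Call:
step_arm([
  [1, -0.8, -1],
  [1, -0.7, -2],
  [0.5, -0.35, -2.5],
  [0, 0, -2.5],
  [0, 0, -2.5],
  [0, 0, -2],
  [0, 0, -1.5],
  [0, 0, -1.5],
  [0, 0, -0.7],
  [0, 0, -0.3],
  [0, 0, 0],
  [0, 0, 0],
], yaw=[0, 0, 0, 0, 0, 0, 0, 0, 0, 0, 0, 0])

```text
time: 14.85
tool_pos: [0.6305, -0.1531, 0.0774]
tcp_rot: [0.957, 0.292, 0.001, 0.0]
contact_force: [0.3, -0.5, 0.7]
grip_width: 1.0
```

Call:
step_arm([
  [0, 0, 0],
  [0, 0, 0],
  [0, 0, 0],
  [0, 0, 0],
  [0, 0, 0],
  [0, 0, 0],
  [0, 0, 0],
  [0, 0, 0],
  [0, 0, 0],
  [0, 0, 0],
], yaw=[0, 0, 0, 0, 0, 0, 0, 0, 0, 0], gripper=255, force=20)

```text
time: 15.85
tool_pos: [0.63, -0.1529, 0.0766]
tcp_rot: [0.957, 0.292, -0.0, 0.0]
contact_force: [-0.1, 0.6, 0.3]
grip_width: 0.395
```

Call:
step_arm([
  [0, 0, 0.5],
  [0, 0, 1],
  [0, 0, 2],
  [0, 0, 2.5],
  [0, 0, 2.5],
  [0, 0, 2.5],
  [0, 0, 2],
  [0, 0, 1],
  [0, 0, 0],
], yaw=[0, 0, 0, 0, 0, 0, 0, 0, 0])

```text
time: 16.75
tool_pos: [0.6307, -0.1531, 0.2187]
tcp_rot: [0.957, 0.292, 0.001, 0.001]
contact_force: [-0.2, -0.4, -0.5]
grip_width: 0.399
```

Call:
step_arm([
  [-1, 2, 0],
  [-1.5, 3, 0],
  [-2, 4, 0],
  [-2.2, 4.3, 0],
  [-2.2, 4.4, 0],
  [-2.2, 4.4, 0],
  [-2.2, 4.4, 0],
  [-2.2, 4.4, 0],
  [-2.2, 4.3, 0],
  [-2, 4, 0],
  [-1.5, 3, 0],
  [-1.3, 2.4, 0],
], yaw=[0, 0, 0, 0, 0, 0, 0, 0, 0, 0, 0, 0])

```text
time: 17.95
tool_pos: [0.4032, 0.2947, 0.2156]
tcp_rot: [0.956, 0.292, -0.001, 0.0]
contact_force: [0.1, -0.5, -0.3]
grip_width: 0.393
```

Call:
step_arm([
  [0, 0, 0],
  [0, 0, 0],
  [0, 0, 0],
  [0, 0, 0],
], yaw=[0, 0, 0, 0])

```text
time: 18.35
tool_pos: [0.4054, 0.2922, 0.2164]
tcp_rot: [0.957, 0.291, -0.0, 0.0]
contact_force: [0.3, 0.3, -0.9]
grip_width: 0.393
```

```bash
cat > post.py <<'E'
from h import *
import pickle
f=grab_frame("wrist"); pickle.dump(f,open("w7.pkl","wb")); save(f,"w7")
s=ctrl.state(); p=s["tool_pos"]; print(s["time"],p,s["tcp_rot"],s["joints"].round(2))
hsv=cv2.cvtColor(f["color"],cv2.COLOR_RGB2HSV)
w=cv2.inRange(hsv,(5,50,60),(30,255,255))
n,l,st,c=cv2.connectedComponentsWithStats(w); q=proj(f,[.438,.3154,.01]); print(q)
i=min((i for i in range(1,n) if st[i,4]>300),key=lambda i:np.hypot(*(c[i]-q))); print(st[i],c[i])
cnt=max(cv2.findContours((l==i).astype(np.uint8),0,1)[0],key=len)[:,0]
W=np.array([onz(f,*u,.010)[:2] for u in cnt],np.float32); print("post",cv2.minEnclosingCircle(W))
print("spool bottom",proj(f,p-[0,0,.031]))
E
python3 post.py
```

```text
18.4 [0.4054523  0.29226056 0.21644402] [ 9.56772566e-01  2.90837093e-01 -1.58221135e-04  1.32967459e-04] [ 0.47  0.31  1.61 -0.    1.23  1.45]
[279.38996059 142.88379292]
[ 246  111   60   62 2859] [275.62959077 141.64637985]
post ((0.4362953007221222, 0.31847965717315674), 0.030262654647231102)
spool bottom [280.4962764  250.50500879]
```

View pics/w7.png

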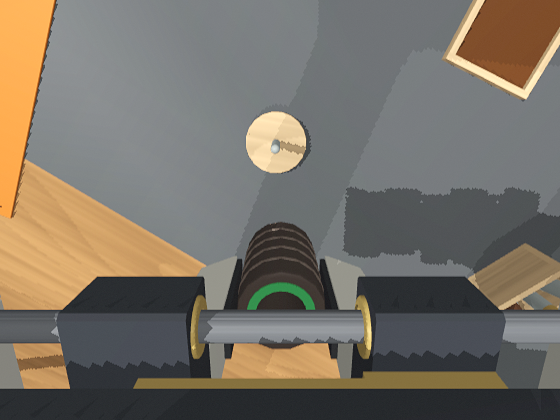

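Spool held upright and centred; post disc at (277,142), pin tip at about (275,146). The disc fit gives (0.436,0.318).

Call:
step_arm([
  [0.8, 0.6, -1],
  [1, 0.8, -2],
  [0.8, 0.8, -2],
  [0.5, 0.4, -2],
  [0, 0, -1.5],
  [0, 0, -0.5],
  [0, 0, 0],
  [0, 0, 0],
], yaw=[0, 0, 0, 0, 0, 0, 0, 0])

```text
time: 19.2
tool_pos: [0.4365, 0.3192, 0.1271]
tcp_rot: [0.957, 0.291, 0.0, -0.0]
contact_force: [0.3, 0.0, 0.4]
grip_width: 0.397
```

Run:
```python
from h import *
import pickle
f=pickle.load(open("w7.pkl","rb")); print("pin",[onz(f,275.3,v,.057).round(4) for v in (144,146,148)])
s=ctrl.state(); p=s["tool_pos"];print(p)
g=grab_frame("side"); U,V=proj(g,p-[0,0,.05]).astype(int); w=grab_frame("wrist")
a=cv2.resize(g["color"][V-50:V+50,U-50:U+50],(400,400),interpolation=0); 
u,v=proj(w,[.4363,.3185,.03]).astype(int); print(u,v)
b=cv2.resize(w["color"][max(v-50,0):max(v-50,0)+100,u-50:u+50],(400,400),interpolation=0)
cv2.imwrite("pics/c7.png",np.hstack([a,b])[:,:,::-1])
```

```text
pin [array([0.4396, 0.3205, 0.057 ]), array([0.4382, 0.3196, 0.057 ]), array([0.4368, 0.3187, 0.057 ])]
[0.43652996 0.31924509 0.1270739 ]
281 216
```

View pics/c7.png

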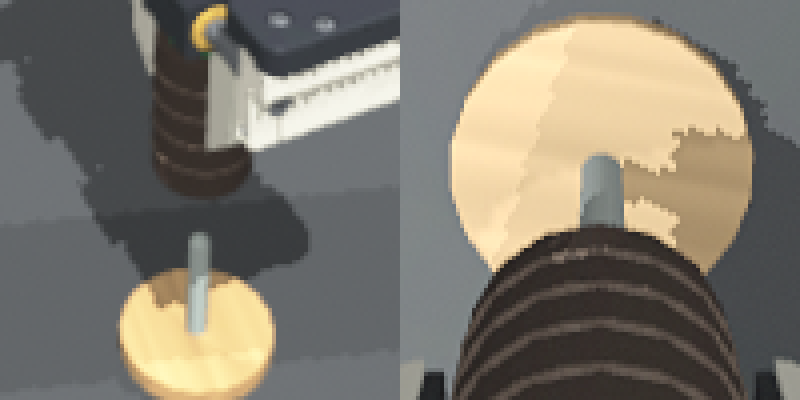

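The pin is centred under the spool in both views. Lowering.

Call:
step_arm([
  [0, 0, -1],
  [0, 0, -1],
  [0, 0, -0.8],
  [0, 0, -0.6],
  [0, 0, -0.5],
  [0, 0, -0.5],
  [0, 0, -0.6],
  [0, 0, -0.8],
  [0, 0, -0.8],
  [0, 0, -0.8],
  [0, 0, -0.5],
  [0, 0, 0],
], yaw=[0, 0, 0, 0, 0, 0, 0, 0, 0, 0, 0, 0])

```text
time: 20.5
tool_pos: [0.4355, 0.3189, 0.0467]
tcp_rot: [0.957, 0.292, -0.001, 0.0]
contact_force: [-0.0, -0.8, -0.9]
grip_width: 0.393
```

Call:
step_arm([
  [0, 0, -0.3],
  [0, 0, -0.2],
  [0, 0, -0.1],
  [0, 0, 0],
  [0, 0, 0],
], yaw=[0, 0, 0, 0, 0])

```text
time: 21.0
tool_pos: [0.436, 0.3192, 0.0418]
tcp_rot: [0.957, 0.292, 0.0, 0.0]
contact_force: [-0.1, 1.2, -0.7]
grip_width: 0.396
```

Call:
step_arm([
  [0, 0, -0.1],
  [0, 0, 0],
  [0, 0, 0],
], yaw=[0, 0, 0])

```text
time: 21.3
tool_pos: [0.436, 0.3191, 0.0406]
tcp_rot: [0.957, 0.292, -0.0, 0.0]
contact_force: [0.4, -0.3, -1.2]
grip_width: 0.395
```

Call:
step_arm([
  [0, 0, -0.1],
  [0, 0, 0],
  [0, 0, 0],
], yaw=[0, 0, 0])

```text
time: 21.6
tool_pos: [0.4361, 0.3193, 0.0405]
tcp_rot: [0.957, 0.292, 0.0, -0.0]
contact_force: [-1.9, -1.5, 6.5]
grip_width: 0.396
```

Call:
step_arm([
  [0, 0, 0],
  [0, 0, 0],
  [0, 0, 0],
  [0, 0, 0],
  [0, 0, 0],
  [0, 0, 0],
  [0, 0, 0],
], yaw=[0, 0, 0, 0, 0, 0, 0], gripper=0)

```text
time: 22.3
tool_pos: [0.436, 0.3191, 0.0396]
tcp_rot: [0.957, 0.292, -0.0, 0.0]
contact_force: [0.3, 0.2, 0.2]
grip_width: 0.957
```

Call:
step_arm([
  [0, 0, 0.5],
  [0, 0, 1.5],
  [0, 0, 2.5],
  [0, 0, 3],
  [0, 0, 3],
  [0, 0, 3],
  [0, 0, 3],
  [0, 0, 2],
  [0, 0, 1],
], yaw=[0, 0, 0, 0, 0, 0, 0, 0, 0])

```text
time: 23.2
tool_pos: [0.4365, 0.3195, 0.2371]
tcp_rot: [0.957, 0.292, 0.002, -0.0]
contact_force: [0.2, -0.1, -0.5]
grip_width: 1.0
```

Call:
step_arm([
  [1, -2, 0],
  [1.5, -3.5, 0],
  [1.6, -4.4, 0],
  [1.6, -4.4, 0],
  [1.6, -4.4, 0],
  [1.6, -4.4, 0],
  [1.6, -4.4, 0],
  [1.6, -4.4, 0],
  [1.6, -4.4, 0],
  [1.6, -4, 0],
  [1.5, -3, 0],
  [0.5, -1.7, 0],
], yaw=[0, 0, 0, 0, 0, 0, 0, 0, 0, 0, 0, 0])

```text
time: 24.4
tool_pos: [0.6093, -0.1335, 0.2334]
tcp_rot: [0.957, 0.291, -0.001, -0.0]
contact_force: [0.2, 0.5, -0.3]
grip_width: 1.0
```

Call:
step_arm([
  [0, 0, 0],
  [0, 0, 0],
  [0, 0, 0],
], yaw=[0, 0, 0])

```text
time: 24.7
tool_pos: [0.6086, -0.1293, 0.2347]
tcp_rot: [0.956, 0.292, -0.0, -0.0]
contact_force: [-0.3, 0.3, -0.1]
grip_width: 0.999
```

Run:
```python
from h import *
import pickle
g=grab_frame("side")
f=grab_frame("wrist"); pickle.dump(f,open("w8.pkl","wb"))
s=ctrl.state(); p=s["tool_pos"]; print(s["time"],p,s["tcp_rot"])
u,v=proj(f,[.63,-.152,.04]).astype(int); print(u,v)
a=cv2.resize(f["color"][v-50:v+50,u-50:u+50],(500,500),interpolation=0)
U,V=proj(g,[.436,.319,.04]).astype(int)
b=cv2.resize(g["color"][V-50:V+50,U-30:U+30],(300,500),interpolation=0)
cv2.imwrite("pics/c8.png",np.hstack([a,b])[:,:,::-1])
```

```text
24.8 [ 0.6087873  -0.12934161  0.23500708] [ 9.56273541e-01  2.92473757e-01  1.28834017e-04 -7.42879267e-06]
312 180
```

View pics/c8.png

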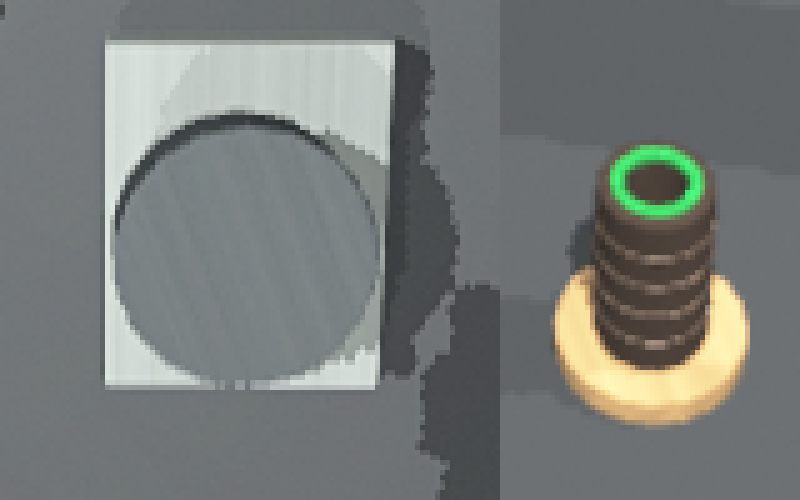

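Spool seated on the post. Anvil top centred at crop (246,251), i.e. px (311,180); the block behind it is square to the view.

Run:
```python
from h import *
import pickle
f=pickle.load(open("w8.pkl","rb"))
P=lambda x,y:(x/5+262-.5,y/5+130-.5)
print("anvil",onz(f,*P(246,251),.046).round(4),[np.hypot(*(onz(f,*P(113,251),.046)-onz(f,*P(378,251),.046))[:2]),np.hypot(*(onz(f,*P(246,122),.046)-onz(f,*P(246,381),.046))[:2])])
W=np.array([onz(f,*P(*p),.022)[:2] for p in [(105,40),(395,40),(380,388),(105,388)]]);print("block",W.mean(0))
for i in range(4):
    d=W[(i+1)%4]-W[i];print(np.hypot(*d).round(4),np.degrees(np.arctan2(d[1],d[0])).round(1))
# dish and tray in first pics
```

```text
anvil [ 0.6307 -0.1493  0.046 ] [np.float64(0.051010964874067935), np.float64(0.05076556872531168)]
block [ 0.6331258  -0.14992247]
0.0577 -55.9
0.072 -145.7
0.0579 124.1
0.072 34.2
```

Call:
step_arm([
  [1, -1, -1],
  [1.2, -1, -2],
  [0, 0, -3],
  [0, 0, -3],
  [0, 0, -3],
  [0, 0, -2.5],
  [0, 0, -2],
  [0, 0, -1.5],
  [0, 0, -1],
  [0, 0, -0.8],
  [0, 0, -0.6],
  [0, 0, 0],
], yaw=[0, 0, 0, 0, 0, 0, 0, 0, 0, 0, 0, 0])

```text
time: 26.0
tool_pos: [0.6309, -0.1508, 0.0303]
tcp_rot: [0.957, 0.292, -0.0, -0.0]
contact_force: [0.2, 0.9, 0.3]
grip_width: 1.001
```

Call:
step_arm([
  [0, 0, 0],
  [0, 0, 0],
  [0, 0, 0],
  [0, 0, 0],
  [0, 0, 0],
  [0, 0, 0],
  [0, 0, 0],
  [0, 0, 0],
], yaw=[0, 0, 0, 0, 0, 0, 0, 0], gripper=255, force=35)

```text
time: 26.8
tool_pos: [0.6309, -0.1507, 0.0308]
tcp_rot: [0.957, 0.292, -0.0, -0.0]
contact_force: [-1.7, 1.2, 2.0]
grip_width: 0.559
```

Call:
step_arm([
  [0, 0, 0.5],
  [0, 0, 1],
  [0, 0, 2],
  [0, 0, 2.5],
  [0, 0, 2.5],
  [0, 0, 2.5],
  [0, 0, 2],
  [0, 0, 1],
  [0, 0, 0],
], yaw=[0, 0, 0, 0, 0, 0, 0, 0, 0])

```text
time: 27.7
tool_pos: [0.6316, -0.1512, 0.1723]
tcp_rot: [0.957, 0.292, 0.001, 0.001]
contact_force: [0.6, 0.2, -3.7]
grip_width: 0.555
```

Call:
step_arm([
  [-1, -1, 0],
  [-2, -2, 0],
  [-2.5, -2.5, 0],
  [-3, -3, 0],
  [-3, -3, 0],
  [-3, -3, 0],
  [-3, -3, 0],
  [-2.5, -2.5, 0],
  [-2, -2, 0],
  [-1, -1.2, 0],
  [0, 0, 0],
  [0, 0, 0],
], yaw=[0, 0, 0, 0, 0, 0, 0, 0, 0, 0, 0, 0])

```text
time: 28.9
tool_pos: [0.4009, -0.3824, 0.17]
tcp_rot: [0.957, 0.291, 0.0, -0.001]
contact_force: [0.2, -0.5, -3.4]
grip_width: 0.557
```

```bash
cat > dish.py <<'E'
from h import *
import pickle
f=grab_frame("wrist"); pickle.dump(f,open("w9.pkl","wb")); save(f,"w9")
s=ctrl.state(); p=s["tool_pos"]; print(s["time"],p,s["tcp_rot"],s["contact_force"])
hsv=cv2.cvtColor(f["color"],cv2.COLOR_RGB2HSV)
w=cv2.inRange(hsv,(5,50,40),(30,255,255))
n,l,st,c=cv2.connectedComponentsWithStats(w); q=proj(f,[.4496,-.349,.01]); print(q)
i=min((i for i in range(1,n) if st[i,4]>300),key=lambda i:np.hypot(*(c[i]-q))); print(st[i],c[i])
cnt=max(cv2.findContours((l==i).astype(np.uint8),0,1)[0],key=len)[:,0]
W=np.array([onz(f,*u,.011)[:2] for u in cnt],np.float32); print("circ",cv2.minEnclosingCircle(W),"ell",cv2.fitEllipse(W))
print("anvil bottom",proj(f,p-[0,0,.0085]))
E
python3 dish.py
```

```text
28.95 [ 0.40137996 -0.38198328  0.17014815] [ 9.56463235e-01  2.91852266e-01  5.04977563e-05 -5.76897796e-04] [ 0.38657735 -0.34356592 -3.76387123]
[280.22524753 126.37350891]
[ 231   76   94   97 7154] [277.59994409 123.84791725]
circ ((0.44892796874046326, -0.3467177450656891), 0.039988234639167786) ell ((0.4489799737930298, -0.3467135429382324), (0.07840456068515778, 0.07886327803134918), 117.63493347167969)
anvil bottom [280.49755769 267.28231057]
```

View pics/w9.png

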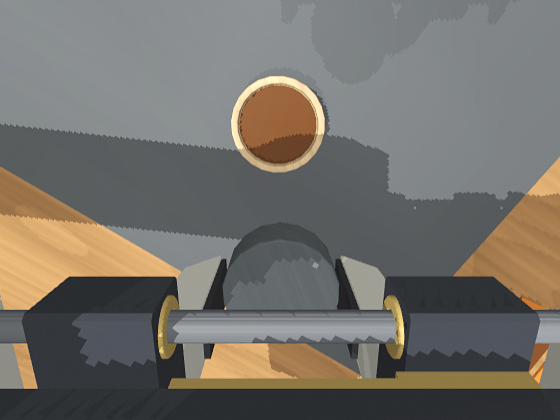

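Dish at (278,124), fit radius 40 mm as expected. The anvil is held level at (280,267). Placing it.

Call:
step_arm([
  [1, 0.8, -1],
  [1.5, 1.1, -2],
  [1.5, 1.1, -2.5],
  [0.7, 0.5, -2.5],
  [0, 0, -2],
  [0, 0, -1.5],
  [0, 0, -1.2],
  [0, 0, -0.8],
  [0, 0, -0.6],
  [0, 0, -0.6],
  [0, 0, -0.4],
  [0, 0, 0],
], yaw=[0, 0, 0, 0, 0, 0, 0, 0, 0, 0, 0, 0])

```text
time: 30.15
tool_pos: [0.4478, -0.3478, 0.0194]
tcp_rot: [0.957, 0.291, -0.0, -0.0]
contact_force: [-0.2, 0.2, -4.5]
grip_width: 0.555
```

Call:
step_arm([
  [0, 0, -0.2],
  [0, 0, -0.2],
  [0, 0, 0],
  [0, 0, 0],
], yaw=[0, 0, 0, 0])

```text
time: 30.55
tool_pos: [0.448, -0.3479, 0.0157]
tcp_rot: [0.957, 0.292, 0.0, 0.0]
contact_force: [0.4, 0.3, -3.5]
grip_width: 0.559
```

Call:
step_arm([
  [0, 0, -0.1],
  [0, 0, 0],
  [0, 0, -0.1],
  [0, 0, 0],
  [0, 0, 0],
], yaw=[0, 0, 0, 0, 0])

```text
time: 31.05
tool_pos: [0.4481, -0.348, 0.0138]
tcp_rot: [0.957, 0.292, 0.0, 0.0]
contact_force: [-0.1, -0.1, -2.0]
grip_width: 0.558
```

Call:
step_arm([
  [0, 0, -0.05],
  [0, 0, 0],
  [0, 0, 0],
], yaw=[0, 0, 0])

```text
time: 31.35
tool_pos: [0.4481, -0.348, 0.0138]
tcp_rot: [0.957, 0.292, 0.0, 0.0]
contact_force: [-1.3, 1.9, 4.6]
grip_width: 0.557
```

Call:
step_arm([
  [0, 0, 0],
  [0, 0, 0],
  [0, 0, 0],
], yaw=[0, 0, 0])

```text
time: 31.65
tool_pos: [0.4481, -0.348, 0.0138]
tcp_rot: [0.957, 0.292, 0.0, 0.0]
contact_force: [-1.5, 1.5, 5.8]
grip_width: 0.557
```

Call:
step_arm([
  [0, 0, 0.1],
  [0, 0, 0],
  [0, 0, 0],
  [0, 0, 0],
  [0, 0, 0],
  [0, 0, 0],
], yaw=[0, 0, 0, 0, 0, 0], gripper=0)

```text
time: 32.25
tool_pos: [0.448, -0.3479, 0.0141]
tcp_rot: [0.957, 0.292, -0.0, 0.0]
contact_force: [0.4, -0.3, -0.2]
grip_width: 0.987
```

Call:
step_arm([
  [0, 0, 0.5],
  [0, 0, 1.5],
  [0, 0, 2.5],
  [0, 0, 3],
  [0, 0, 3],
  [0, 0, 3],
  [0, 0, 3],
  [0, 0, 2],
  [0, 0, 1],
], yaw=[0, 0, 0, 0, 0, 0, 0, 0, 0])

```text
time: 33.15
tool_pos: [0.4485, -0.3484, 0.2117]
tcp_rot: [0.957, 0.292, 0.001, 0.002]
contact_force: [0.2, -0.2, 0.7]
grip_width: 0.999
```

Run:
```python
from h import *
f=grab_frame("wrist"); save(f,"w10"); s=ctrl.state(); print(s["tool_pos"])
hsv=cv2.cvtColor(f["color"],cv2.COLOR_RGB2HSV)
w=cv2.inRange(hsv,(5,50,40),(30,255,255)); q=proj(f,[.449,-.3467,.011]); u,v=q.astype(int)
m=np.zeros_like(w); cv2.circle(m,(u,v),45,255,-1)
hull=cv2.convexHull(np.argwhere((w&m)>0)[:,::-1].astype(np.int32))
dark=cv2.inRange(hsv,(0,0,0),(180,49,255)); h2=np.zeros_like(w); cv2.fillConvexPoly(h2,hull,255)
d=cv2.morphologyEx(dark&h2,cv2.MORPH_OPEN,np.ones((5,5))); c=max(cv2.findContours(d,0,1)[0],key=cv2.contourArea)
W=np.array([onz(f,*x,.029)[:2] for x in c[:,0]],np.float32); print("anvil@.029",cv2.fitEllipse(W))
W=np.array([onz(f,*x,.011)[:2] for x in hull[:,0]],np.float32); print("dish",cv2.minEnclosingCircle(W))
```

```text
[ 0.44869573 -0.34855402  0.21218848]
anvil@.029 ((0.4482234716415405, -0.34759679436683655), (0.05003155395388603, 0.053129877895116806), 121.66468048095703)
dish ((0.44925886392593384, -0.34672877192497253), 0.04044637084007263)
```

Call:
step_arm([
  [1, 1, 0],
  [1.5, 2, 0],
  [2, 2.5, 0],
  [2.5, 2.8, 0],
  [2.5, 2.8, 0],
  [2, 2.5, 0],
  [2, 2, 0],
  [1, 1.5, 0],
  [0.5, 0.9, 0],
  [0, 0, 0],
  [0, 0, 0],
  [0, 0, 0],
], yaw=[0, 0, 0, 0, 0, 0, 0, 0, 0, 0, 0, 0])

```text
time: 34.4
tool_pos: [0.5974, -0.1689, 0.2092]
tcp_rot: [0.957, 0.291, -0.0, 0.0]
contact_force: [-0.1, -0.6, 0.1]
grip_width: 1.001
```

```bash
cat > blk.py <<'E'
from h import *
f=grab_frame("wrist"); save(f,"w11"); s=ctrl.state(); print(s["tool_pos"],s["tcp_rot"])
hsv=cv2.cvtColor(f["color"],cv2.COLOR_RGB2HSV); u,v=proj(f,[.633,-.15,.022]).astype(int)
print(hsv[v,u],hsv[v-60,u-60])
m=np.zeros_like(hsv[:,:,0]); cv2.circle(m,(u,v),70,255,-1)
for lo in (130,145,160):
    w=cv2.inRange(hsv,(0,0,lo),(180,50,255))&m
    w=cv2.morphologyEx(w,cv2.MORPH_OPEN,np.ones((3,3)))
    c=max(cv2.findContours(w,0,1)[0],key=cv2.contourArea)
    W=np.array([onz(f,*x,.022)[:2] for x in c[:,0]],np.float32); print(lo,cv2.minAreaRect(W))
E
python3 blk.py
```

```text
[ 0.59741555 -0.1689441   0.20927047] [ 9.56760982e-01  2.90875225e-01 -6.61231939e-05  1.53098018e-04]
[ 75  10 211] [102  16  79]
130 ((0.6328448057174683, -0.15004980564117432), (0.07180184125900269, 0.057604722678661346), 33.90010452270508)
145 ((0.6328033804893494, -0.1499880850315094), (0.07180184125900269, 0.05737738311290741), 33.90010452270508)
160 ((0.6332314014434814, -0.14974752068519592), (0.07082295417785645, 0.05729921534657478), 33.900108337402344)
```

Call:
step_arm([
  [1, 0.5, -1],
  [1.5, 0.8, -2],
  [1.05, 0.6, -3],
  [0, 0, -3],
  [0, 0, -3],
  [0, 0, -2.5],
  [0, 0, -2],
  [0, 0, -1.5],
  [0, 0, -1],
  [0, 0, -0.7],
  [0, 0, -0.4],
  [0, 0, 0],
], yaw=[0, 0, 0, 0, 0, 0, 0, 0, 0, 0, 0, 0])

```text
time: 35.65
tool_pos: [0.6336, -0.1489, 0.0082]
tcp_rot: [0.957, 0.292, 0.0, 0.0]
contact_force: [-0.2, 0.5, 0.2]
grip_width: 0.999
```

Call:
step_arm([
  [0, 0, 0],
  [0, 0, 0],
  [0, 0, 0],
  [0, 0, 0],
  [0, 0, 0],
  [0, 0, 0],
  [0, 0, 0],
  [0, 0, 0],
], yaw=[0, 0, 0, 0, 0, 0, 0, 0], gripper=255, force=50)

```text
time: 36.45
tool_pos: [0.6338, -0.1491, 0.0084]
tcp_rot: [0.957, 0.292, 0.0, 0.0]
contact_force: [-0.1, -0.4, 1.9]
grip_width: 0.623
```

Call:
step_arm([
  [0, 0, 0.3],
  [0, 0, 0.7],
  [0, 0, 1.5],
  [0, 0, 2.5],
  [0, 0, 3],
  [0, 0, 3],
  [0, 0, 2],
  [0, 0, 1],
  [0, 0, 0],
], yaw=[0, 0, 0, 0, 0, 0, 0, 0, 0])

```text
time: 37.35
tool_pos: [0.6341, -0.149, 0.1501]
tcp_rot: [0.957, 0.292, 0.001, 0.001]
contact_force: [0.0, 0.1, -7.0]
grip_width: 0.625
```

Call:
step_arm([
  [0, 2, 0.5],
  [0, 3, 0.5],
  [-0.5, 3.5, 0.5],
  [-0.5, 3.5, 0.5],
  [-1, 3.5, 0],
  [-1, 3.5, 0],
  [-1, 3.5, 0],
  [-1, 3.5, 0],
  [-1, 3, 0],
  [-1, 2.5, 0],
  [-0.4, 1.4, 0],
  [0, 0, 0],
], yaw=[-0.04, -0.04, -0.04, -0.04, -0.04, -0.04, -0.04, -0.04, -0.04, -0.04, -0.02, 0])

```text
time: 38.55
tool_pos: [0.5577, 0.1822, 0.1666]
tcp_rot: [0.996, 0.087, -0.002, -0.0]
contact_force: [0.3, -0.2, -6.8]
grip_width: 0.622
```

Call:
step_arm([
  [0, 0, 0],
  [0, 0, 0],
], yaw=[0, 0])

```text
time: 38.75
tool_pos: [0.5595, 0.1793, 0.1674]
tcp_rot: [0.996, 0.086, -0.001, 0.0]
contact_force: [0.2, -0.0, -7.2]
grip_width: 0.625
```

```bash
cat > tray.py <<'E'
from h import *
f=grab_frame("wrist"); save(f,"w12"); s=ctrl.state(); p=s["tool_pos"]; print(s["time"],p,s["tcp_rot"],"yaw",np.degrees(2*np.arctan2(s["tcp_rot"][1],s["tcp_rot"][0])))
hsv=cv2.cvtColor(f["color"],cv2.COLOR_RGB2HSV)
w=cv2.inRange(hsv,(5,50,40),(30,255,255))
n,l,st,c=cv2.connectedComponentsWithStats(w); q=proj(f,[.6461,.1936,.011]); print(q)
i=min((i for i in range(1,n) if st[i,4]>500),key=lambda i:np.hypot(*(c[i]-q))); print(st[i],c[i])
cnt=max(cv2.findContours((l==i).astype(np.uint8),0,1)[0],key=len)[:,0]
W=np.array([onz(f,*u,.011)[:2] for u in cnt],np.float32); print("tray",cv2.minAreaRect(W))
# block in hand: bright top face
print("block top centre",proj(f,p+[0,0,.014]),"bottom",proj(f,p-[0,0,.008]))
m=cv2.inRange(hsv,(0,0,150),(180,50,255)); m[:190]=0
E
python3 tray.py
```

```text
38.8 [0.5596101  0.17914871 0.16761295] [ 9.96350864e-01  8.53505324e-02 -4.32768408e-04  2.36022139e-04] yaw 9.792365493429621
[281.13122415  89.88641895]
[  220    21   114   134 14617] [276.68728193  86.35431347]
tray ((0.6447221636772156, 0.19699692726135254), (0.10224632173776627, 0.088455431163311), 9.893561363220215)
block top centre [280.41874231 290.4867584 ] bottom [280.41024182 268.494286  ]
```

Tray fit is 102×88 mm at 9.9°, matching the hand yaw of 9.8°. Placing the block.

Call:
step_arm([
  [1, 0.2, 0],
  [2, 0.4, 0],
  [2.5, 0.6, -1],
  [2, 0.4, -2],
  [1.1, 0.2, -2.5],
  [0, 0, -2.5],
  [0, 0, -2.2],
  [0, 0, -1.6],
  [0, 0, -1.2],
  [0, 0, -1],
  [0, 0, -0.6],
  [0, 0, 0],
], yaw=[0, 0, 0, 0, 0, 0, 0, 0, 0, 0, 0, 0])

```text
time: 40.0
tool_pos: [0.6452, 0.1979, 0.0215]
tcp_rot: [0.996, 0.086, -0.001, 0.0]
contact_force: [0.2, -0.3, -6.7]
grip_width: 0.627
```

Call:
step_arm([
  [0, 0, -0.2],
  [0, 0, -0.1],
  [0, 0, 0],
  [0, 0, 0],
], yaw=[0, 0, 0, 0])

```text
time: 40.4
tool_pos: [0.6457, 0.1982, 0.0196]
tcp_rot: [0.996, 0.086, 0.0, 0.0]
contact_force: [0.3, 0.1, -7.6]
grip_width: 0.626
```

Call:
step_arm([
  [0, 0, -0.2],
  [0, 0, -0.1],
  [0, 0, -0.1],
  [0, 0, 0],
  [0, 0, 0],
], yaw=[0, 0, 0, 0, 0])

```text
time: 40.9
tool_pos: [0.6455, 0.1981, 0.0151]
tcp_rot: [0.996, 0.086, -0.0, 0.0]
contact_force: [0.1, 0.2, -8.0]
grip_width: 0.631
```

Call:
step_arm([
  [0, 0, -0.1],
  [0, 0, 0],
  [0, 0, 0],
  [0, 0, 0],
], yaw=[0, 0, 0, 0])

```text
time: 41.3
tool_pos: [0.6457, 0.1982, 0.0144]
tcp_rot: [0.996, 0.086, 0.0, 0.0]
contact_force: [-1.0, -0.0, -5.1]
grip_width: 0.627
```

Call:
step_arm([
  [0, 0, -0.05],
  [0, 0, 0],
  [0, 0, 0],
  [0, 0, 0],
], yaw=[0, 0, 0, 0])

```text
time: 41.7
tool_pos: [0.6457, 0.1982, 0.0144]
tcp_rot: [0.996, 0.086, 0.0, 0.0]
contact_force: [-2.9, -0.4, 4.3]
grip_width: 0.627
```

Call:
step_arm([
  [0, 0, -0.03],
  [0, 0, 0],
  [0, 0, 0],
], yaw=[0, 0, 0])

```text
time: 42.0
tool_pos: [0.6457, 0.1982, 0.0144]
tcp_rot: [0.996, 0.086, 0.0, 0.0]
contact_force: [-3.9, -0.3, 6.5]
grip_width: 0.626
```

Seated. Release, rise, and retreat toward the middle for the final check.

Call:
step_arm([
  [0, 0, 0.08],
  [0, 0, 0],
  [0, 0, 0],
  [0, 0, 0],
  [0, 0, 0],
  [0, 0, 0],
], yaw=[0, 0, 0, 0, 0, 0], gripper=0)

```text
time: 42.6
tool_pos: [0.6455, 0.1981, 0.014]
tcp_rot: [0.996, 0.086, -0.0, 0.0]
contact_force: [-0.5, 0.3, -0.5]
grip_width: 0.996
```

Call:
step_arm([
  [0, 0, 0.5],
  [0, 0, 1.5],
  [0, 0, 2.5],
  [0, 0, 3],
  [0, 0, 3],
  [0, 0, 3],
  [0, 0, 3],
  [0, 0, 2],
  [0, 0, 1],
], yaw=[0, 0, 0, 0, 0, 0, 0, 0, 0])

```text
time: 43.5
tool_pos: [0.6463, 0.1983, 0.2132]
tcp_rot: [0.996, 0.086, 0.003, -0.0]
contact_force: [0.0, -0.6, 0.1]
grip_width: 0.999
```

Call:
step_arm([
  [-1, 0, 1],
  [-2, 0, 1],
  [-2, 0, 1],
  [-2, 0, 1],
  [-2, 0, 1],
  [-2, 0, 0],
  [-1, 0, 0],
  [0, 0, 0],
  [0, 0, 0],
  [0, 0, 0],
], yaw=[0, 0, 0, 0, 0, 0, 0, 0, 0, 0])

```text
time: 44.5
tool_pos: [0.526, 0.198, 0.2587]
tcp_rot: [0.996, 0.086, -0.0, 0.0]
contact_force: [0.0, -0.7, 0.5]
grip_width: 1.005
```

```bash
python3 tray.py
python3 - <<'E'
from h import *
f=grab_frame("wrist"); g=grab_frame("side")
hsv=cv2.cvtColor(f["color"],cv2.COLOR_RGB2HSV); u,v=proj(f,[.6447,.197,.028]).astype(int)
m=np.zeros_like(hsv[:,:,0]); cv2.circle(m,(u,v),60,255,-1)
w=cv2.inRange(hsv,(0,0,120),(180,50,255))&m
c=max(cv2.findContours(w,0,1)[0],key=cv2.contourArea)
print("block",cv2.minAreaRect(np.array([onz(f,*x,.028)[:2] for x in c[:,0]],np.float32)))
def crop(im,X,h,F): 
    u,v=proj(F,X).astype(int); u0=min(max(u-h,0),560-2*h); v0=min(max(v-h,0),420-2*h); return cv2.resize(im["color"][v0:v0+2*h,u0:u0+2*h],(300,300),interpolation=0)
t=np.hstack([crop(f,[.6447,.197,.02],65,f),crop(g,[.455,.0256,.07],45,g)])
b=np.hstack([crop(g,[.449,-.347,.02],40,g),crop(g,[.436,.319,.04],45,g)])
cv2.imwrite("pics/final.png",np.vstack([t,b])[:,:,::-1])
E
```

```text
44.55 [0.52602711 0.1979958  0.25861703] [ 9.96327291e-01  8.56260999e-02 -2.93753574e-04  1.20115047e-04] yaw 9.824058525081446
[304.66708952  61.91509221]
[ 258    7   89  108 4677] [301.43617704  59.95745136]
tray ((0.6447984576225281, 0.19702056050300598), (0.10180298238992691, 0.08852611482143402), 9.900686264038086)
block top centre [280.17142695 290.53959143] bottom [280.20504746 268.60527359]
block ((0.6444146633148193, 0.1980099081993103), (0.07098264992237091, 0.0574793666601181), 9.895700454711914)
```

View pics/final.png

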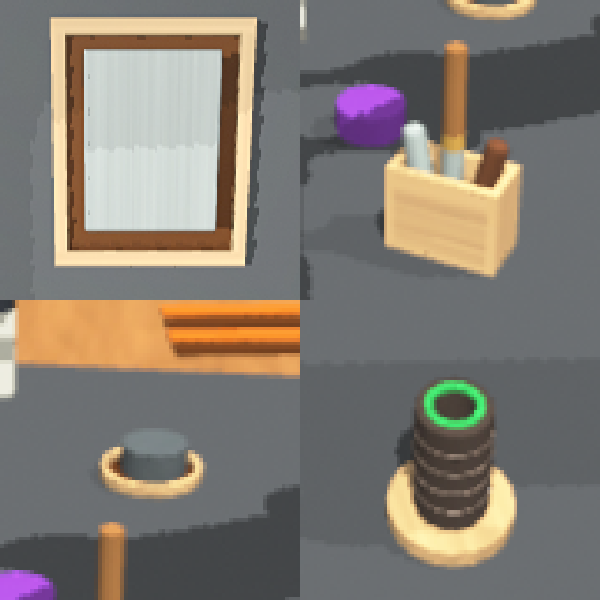

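The final picture shows the block square in the tray, the three tools standing in the pot, the anvil flat in the dish and the spool on its post. Handing in.

```bash
python3 -c "
from station import ctrl
print(ctrl.state()['time'], ctrl.sign_off())"
```

```text
the job is handed in; nothing more can be done
44.65 None
```

The stack is apart and every piece is in its place, in the order you gave. I handed in at about 45 s on the robot's clock, with the gripper open and clear of everything.

- **Punch:** it went tip down between the two stamps and stopped with 7 N upward as it touched the pot floor, within 1 mm of the expected height. It stands upright. The two stamps lean outward against the pot walls. I judged that their feet are on the floor from the pictures and did not measure it.
- **Spool:** it is down over the pin and on the post's disc, set down at about 6.5 N.
- **Anvil:** it lies flat in the dish, about 1.4 mm off the dish's centre, set down at about 6 N. I left the purple and turquoise discs where they were.
- **Block:** it lies flat in the tray, about 1 mm off centre. Its long side is at 9.9°, the same as the tray's.

No check failed. The highest force reading during the job was about 8 N, far below the limits.

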